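Set the clamp bars of a shaker platform with a spacer block

TASK

Set the shaker's three blue clamp bars for the small orange bottles: starting at the fixed end bar, stand the white spacer block in each bay in turn with its bare 50 mm faces towards the bars and close the next bar up snugly against it, so that all three bays end up one block (50 mm) wide. The bars are held by friction alone, so close them lightly and draw the block out squarely, or bars already set will creep. Finish with the block standing upright on the bench top or back in its cradle, and do not disturb the three bottles.

Things in the scene. Friction and masses are not known exactly. Their poses are not given: they have to be found in the camera images.
- shaker: low white orbital shaker, fixed; its platform is 190 mm (x, depth) by 305 mm (y), its black mat 60 mm above the bench. Origin: bench level under the platform's centre; x away from the robot, y along the row of bars towards the fixed end bar, z up. Four crossbars (along x) on two rails: the bare-metal end bar at the +y end, then towards -y the blue sliding bars bar_1, bar_2, bar_3
- end_bar_face (a point): centre of the inner (-y) face of the fixed end bar, 90 mm above the bench, at y = +137.5 mm of the shaker; axes as the shaker's. Every crossbar is 14 mm wide (y) and 16 mm high, 22 to 38 mm above the mat, and free over x = -76 to +76 mm; beyond, its end blocks are 22 mm wide (y) and reach 105 mm above the bench
- bar_1_mid (a point): centre of the first blue sliding bar, next to the end bar, 90 mm above the bench; its side faces lie 7 mm to +y and -y of this point; axes as the shaker's. It slides only along the shaker's y: about 7 N moves it, and it stays where it is left, but creeps if it is pushed through the block. The bays start about 54 to 82 mm wide
- bar_2_mid (a point): centre of the second (middle) blue sliding bar; otherwise like bar_1_mid
- bar_3_mid (a point): centre of the third blue sliding bar, the farthest from the end bar; nothing stands beyond it on the platform; otherwise like bar_1_mid
- spacer: loose white plastic block, about 0.18 kg: 50 mm between its bare white faces (its y, the measure of a bay), 60 mm between its black ribbed grip ends (its x), 44 mm high. Origin: centre of its underside; z up. Starts upright in the cradle (x, y along the cradle's), 5 mm above the bench, where only its white faces can be gripped; between the bars only its black ends can: put it down and regrasp
- cradle: fixed grey parking cradle of the block, base 100 (x) by 80 (y) by 5 mm; 6 mm cheeks at x = -34.5 and +34.5 mm, rising 47 mm above the bench, cover the block's ends; corner lips 35 mm high reach in to x = -24 and +24 mm; about 2 mm of play. Origin: centre of its underside. The bench halfway between cradle and shaker (x = 0.38 to 0.44, y about 0.16) is free for the block
- bottle_1: small orange bottle with a white cap, 48 mm in diameter, 97 mm high, standing on the bench at the back, left of the shaker; origin: centre of its underside. It waits to be shaken; leave it alone
- bottle_2: a second such bottle; leave it alone
- bottle_3: a third such bottle; leave it alone

How it is judged (in metres and radians):
On the way, in this order (a step that is already met when the one before it is completed fails the run):
1. the block stands on the mat between the fixed end bar and bar 1, square to them, with both closed up to its 50 mm faces (within 2 mm) (y of spacer in the frame of bar_1_mid between 0.03 and 0.034 m and y of spacer in the frame of end_bar_face between -0.027 and -0.023 m and x of spacer in the frame of bar_1_mid between -0.05 and 0.05 m and height (world z) of spacer between 0.054 and 0.066 m and angle between the y axis of spacer and the y axis of bar_1_mid, either way round below 0.08 rad and y of bar_1_mid in the frame of end_bar_face between -0.059 and -0.055 m), for 0.1 s.
2. the block stands on the mat between bar 1 and bar 2, square to them, with both closed up to its 50 mm faces (within 2 mm) (y of spacer in the frame of bar_2_mid between 0.03 and 0.034 m and y of spacer in the frame of bar_1_mid between -0.034 and -0.03 m and x of spacer in the frame of bar_2_mid between -0.05 and 0.05 m and height (world z) of spacer between 0.054 and 0.066 m and angle between the y axis of spacer and the y axis of bar_2_mid, either way round below 0.08 rad and y of bar_2_mid in the frame of bar_1_mid between -0.066 and -0.062 m), for 0.1 s.
3. the block stands on the mat between bar 2 and bar 3, square to them, with both closed up to its 50 mm faces (within 2 mm) (y of spacer in the frame of bar_3_mid between 0.03 and 0.034 m and y of spacer in the frame of bar_2_mid between -0.034 and -0.03 m and x of spacer in the frame of bar_3_mid between -0.05 and 0.05 m and height (world z) of spacer between 0.054 and 0.066 m and angle between the y axis of spacer and the y axis of bar_3_mid, either way round below 0.08 rad and y of bar_3_mid in the frame of bar_2_mid between -0.066 and -0.062 m), for 0.1 s.
At the end, for the whole second after the job is handed in: The three bays (end bar to bar 1, bar 1 to bar 2, bar 2 to bar 3) are each 50 mm wide within 2 mm; the spacer block is off the platform, standing upright and at rest on the bench top or in its cradle (y of bar_1_mid in the frame of end_bar_face between -0.059 and -0.055 m and y of bar_2_mid in the frame of bar_1_mid between -0.066 and -0.062 m and y of bar_3_mid in the frame of bar_2_mid between -0.066 and -0.062 m and height (world z) of spacer between -0.005 and 0.012 m and angle between spacer's own z axis and vertical below 0.1 rad and linear speed of spacer below 0.02 m/s); the robot touches nothing.
It fails at once if a bottle is moved by more than 30 mm or knocked over (distance of any of bottle_1, bottle_2, bottle_3 from where it was at the start of the episode above 0.03 m or angle between any of bottle_1, bottle_2, bottle_3's own z axis and vertical above 0.4 rad).
It also fails if it takes over 72 s, if anything falls off the work surface, if the arm or the gripper's body presses on something with over 40 N, if the wrist force passes 120 N, or if a joint passes its speed limit or range.

ROBOT

A 6-joint arm with a two-finger parallel gripper is mounted at the origin on a cart in front of the work surface, level with it; the furniture and walls round the work are solid. World frame = base frame: x ahead of the robot, y to its left, z up, the work surface at z = 0. Lengths are in mm, angles in rad, forces in N, time in s.
With the tool pointing down it reaches from about 400 to 825 mm from the base axis. Payload 7 kg.
Tool frame: the origin (TCP) lies at the very end of the fingers, on their centre line; the grasp point (between the pads) lies 19 mm behind it (bot.hold_point_z is the distance from the TCP to the grasp point, in mm); z points along the fingers, y is the line along which they close (so a half turn about z gives the same grasp; the last joint's range is limited). The gripper opens to 85 mm and grips with 20 to 120 N. Pads are 22 mm wide; open, the fingers measure 114 mm over their backs; the gripper's body (76 mm by 85 mm) begins 54 mm behind the grasp point. The pads swing forward as they close: fully open they stand 13 mm farther back than shut.
Start: joints at [1.421, 0.359, 0.012, 0, -1.224, -0.288], TCP at [286.17, 611.312, 231.302] pointing down, gripper open.
Joint ranges: [-3.07, 3.07], [-1.43, 2.12], [-1.02, 1.25], [-3.03, 1.67], [-3.05, -0], [-3.03, 3.03]. Speed limits (rad/s): [2.39, 2.39, 3.01, 3.14, 3.14, 3.14].

INTERFACE

Orientations are given as a unit quaternion [x, y, z, w].
In Python, from plant import telemetry, camera, camera_params, workorder, bot gives the robot as it stands.
- The arm moves only by the tool move_arm, never from a script. Its arguments are lists of equal length, an entry for each row: "claw": the finger opening in m, from 0 to 0.0854; "slide": the shift along the tool's x, y, z in m, a list of three; "spin": the turn about the tool's z in degrees. In form: {"claw": [claw, ...], "slide": [[x, y, z], ...], "spin": [spin, ...]}. A call has 1 to 20 rows; each row shifts and turns the commanded pose from where the row before left it, along the tool's axes as they then stand; what a row does not reach is not made up. A row lasts 1/10 s, in which the tool goes at most 50 mm and 8.59 degrees, less where a joint would pass 70% of its speed; a pose out of reach is approached as far as the arm can. A call with a gripper value outside its range is refused whole. The fingers move at their own pace and stop on an object; "grip_force" is the grip in N (left out, the last holds). Time passes only in rows, so rows that do not move let the fingers close. It gives the time, the measured TCP pose, the force, the opening and the grip force at its end, in the units of the state.
- telemetry.state(): the state, without advancing time (a new reading comes with each control period).
- camera(name): name is "scene" or "side" or "wrist"; returns the picture (420x560x3 uint8, red, green, blue); there is no depth.
- camera_params(name): a dict with "vfov" (degrees; the focal length in pixels is half the picture's height over the tangent of half this angle, whatever the lens; pixels are square), "cx", "cy" (the principal point, pixels), "R" (3x3) and "t" (3): a world point X has camera coordinates R X + t. Camera axes: x right, y down, z forward; pixel columns grow to the right and rows downward; lengths in mm; the calibration is good to about 2 mm. A picture is of the moment at which its call begins: read the wrist's pose just before it. camera_params takes no time and is no camera call; for the wrist camera it gives the pose at the moment of the call.
- workorder.sign_off(): hands the job in; it is judged then, once.
The state is a dict: "clock": time; "joint_positions": joint angles; "dq": joint speeds; "effort": joint torques, N m; "eef_pos": TCP position; "ee_rot": TCP orientation; "force": force on the tool from outside, world axes, zero at the start; "moment": the same for the moment, N m; "finger_gap": opening from 0.0 (shut) to 1.0 (fully open); "finger_force": force on a finger pad.
Only numpy, scipy, OpenCV 4.12 (cv2) and the standard library are available. Lean on these libraries where they do the work, as an engineer would, in place of code of your own. Each camera call takes 0.05 s, during which the arm holds its last target. There are 200 camera calls.

## Working session

There is one attempt and no reset: what is moved stays moved. The work goes in short steps, Python scripts to look and compute and a tool call to move; the robot and the scene stay as the last step left them, time stands still between calls to the robot, and variables do not carry over. Pictures are saved under pics/ and viewed, at most 10 in all, crops included, and the job is handed in when it is done.

Besides the shell and the picture viewer there is one more tool, called by a JSON object that holds its "method" and its "body", one argument or row to a line. move_arm: Moves the arm, as the interface text tells. Its arguments: {"type":"object","properties":{"claw":{"type":"array"},"slide":{"type":"array"},"spin":{"type":"array"},"grip_force":{"type":"number"}},"required":["claw","slide","spin"]}

```bash
mkdir -p pics; ls; python3 - <<'E'
from plant import telemetry, camera, camera_params
import cv2,numpy as np
print(telemetry.state())
for n in ["scene","side","wrist"]:
    p=camera_params(n);print(n,p)
    im=camera(n)
    cv2.imwrite(f"pics/{n}0.png",cv2.cvtColor(im,cv2.COLOR_RGB2BGR))
E
```

```text
pics
{'clock': 0.0, 'joint_positions': array([ 1.42110546e+00,  3.59348118e-01,  1.10708064e-02, -3.39492156e-04,
       -1.22412639e+00, -2.88059038e-01]), 'dq': array([ 1.15136063e-03, -1.75624530e-03, -2.57234290e-05,  1.98420195e-03,
       -7.71315267e-04, -1.84967434e-04]), 'effort': array([ 3.85807380e-04, -5.83318448e+01,  2.93417966e+01,  6.93696544e+00,
       -6.00319632e-03,  2.83044244e-06]), 'eef_pos': array([285.98201937, 610.88745951, 230.3958888 ]), 'ee_rot': array([ 9.76129470e-01, -2.17187904e-01, -1.03661459e-04,  8.12798881e-04]), 'force': array([0.05330366, 0.07974267, 0.1274758 ]), 'moment': array([-0.02659381,  0.03292286,  0.0461762 ]), 'finger_force': 0.0, 'finger_gap': 0.9994135951254638}
scene {'vfov': 46.32870052488303, 'cx': 274.15652271682023, 'cy': 210.12253317875388, 'R': array([[ 0.70943483, -0.70465898,  0.01256759],
       [-0.45970605, -0.47619098, -0.74960823],
       [ 0.53420274,  0.52602079, -0.66176246]]), 't': array([-334.30386145,  333.42656332,  781.44039855])}
side {'vfov': 52.37215093226178, 'cx': 288.5866491850857, 'cy': 210.3072935953888, 'R': array([[ 0.94134779, -0.33737319, -0.0066077 ],
       [-0.19799615, -0.53638569, -0.82041936],
       [ 0.27324322,  0.77360825, -0.57172407]]), 't': array([-493.23308261,  195.44576461,  890.43834982])}
wrist {'vfov': 62.13638194021591, 'cx': 283.3818225823013, 'cy': 208.08120115851818, 'R': array([[-0.42386301, -0.90572386,  0.00210397],
       [-0.8730633 ,  0.40919444,  0.26517989],
       [-0.24104069,  0.11056305, -0.96419666]]), 't': array([672.59958511, -33.20194298, 378.46919386])}
```

View pics/scene0.png

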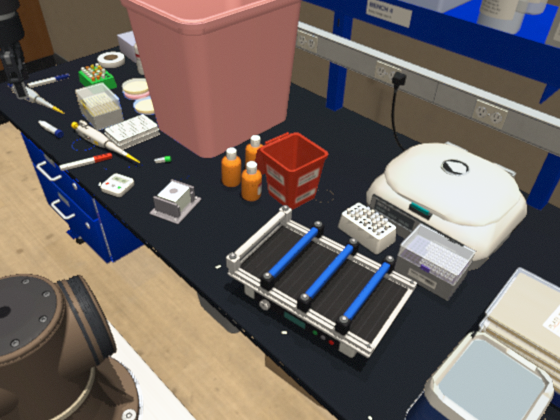

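View pics/wrist0.png

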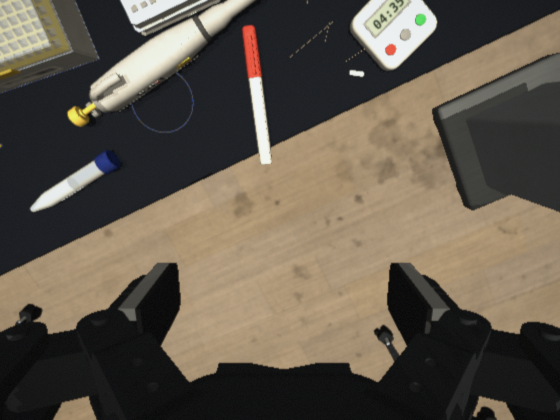

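The scene shows the cradle with the block at about (175,200), the shaker centred at about (320,285), and the bottles at about (231,168), (251,182) and (255,150). The wrist view shows only bench clutter.

```bash
cat > h.py <<'E'
import cv2,numpy as np
from plant import telemetry, camera, camera_params
def K(p):
    f=210/np.tan(np.radians(p["vfov"])/2); return f,p["cx"],p["cy"]
def ray(p,u,v,z):
    f,cx,cy=K(p);R=np.array(p["R"]);t=np.array(p["t"])
    c=-R.T@t; d=R.T@np.array([(u-cx)/f,(v-cy)/f,1]); return c+d*(z-c[2])/d[2]
def proj(p,X):
    f,cx,cy=K(p);q=np.array(p["R"])@np.array(X)+np.array(p["t"]); return np.array([cx+f*q[0]/q[2],cy+f*q[1]/q[2]])
def crop(src,x0,y0,x1,y1,s,out):
    im=src if not isinstance(src,str) else cv2.imread(src)
    cv2.imwrite(out,cv2.resize(im[y0:y1,x0:x1],None,fx=s,fy=s,interpolation=cv2.INTER_CUBIC))
E
python3 -c "
from h import *
crop('pics/scene0.png',145,170,425,360,2.8,'pics/s1.png')
p=camera_params('scene')
print('cradle',ray(p,175,208,5),'shaker',ray(p,320,275,76))
"
```

```text
cradle [428.38904901 289.29211661   5.        ] shaker [ 466.94123255 -124.27168091   76.        ]
```

View pics/s1.png

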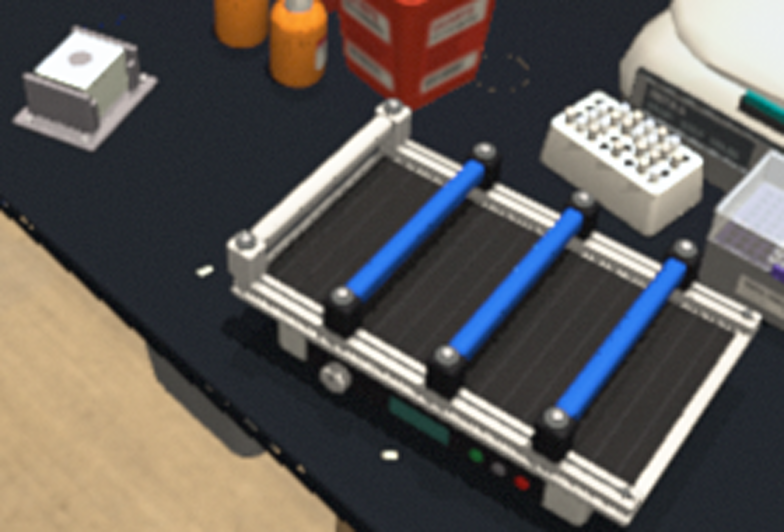

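View pics/side0.png

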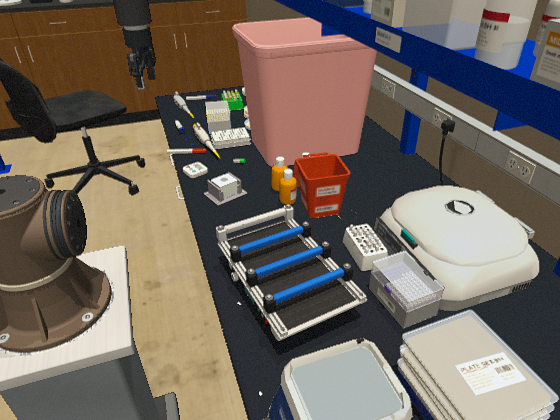

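The crop shows the knobs of each bar: end bar (246,240)/(393,104), bar 1 (343,296)/(485,150), bar 2 (447,355)/(583,200), bar 3 (556,417)/(685,248). In the side view, the shaker is centred at about (290,265) and the cradle at (226,185).

```bash
python3 -c "
from h import *
p=camera_params('scene')
q=[(246,240),(393,104),(343,296),(485,150),(447,355),(583,200),(556,417),(685,248)]
P=[ray(p,u/2.8+145,v/2.8+170,108)[:2] for u,v in q]
for a,b in zip(P[::2],P[1::2]): print(a,b,(a+b)/2,np.linalg.norm(b-a),np.degrees(np.arctan2(*(b-a)[::-1])))
c=[(75,25),(142,56),(93,102),(27,72)]
C=[ray(p,u/2.8+145,v/2.8+170,z)[:2] for (u,v),z in zip(c,[49,49,49,49])]
print(C)
b=[(97,150),(157,82),(15,118)]
print([ray(p,u/2.8+145,v/2.8+170,5)[:2] for u,v in b])
"
```

```text
[364.01626451   2.12406861] [531.52275437  29.93380905] [447.76950944  16.02893883] 169.7993103870365 9.426372734579841
[376.07584574 -77.11801137] [542.90076442 -49.95270204] [459.48830508 -63.5353567 ] 169.02221015362838 9.248710565160135
[ 388.59308737 -154.96209679] [ 553.40068632 -129.62278755] [ 470.99688685 -142.29244217] 166.7441910967092 8.740828210415339
[ 400.60624452 -230.3046402 ] [ 566.52842265 -204.35805471] [ 483.56733358 -217.33134746] 167.9386628923396 8.887820490031267
[array([459.53180121, 335.74138619]), array([474.6377843 , 263.08673097]), array([410.56741964, 244.03981058]), array([394.289011  , 311.68829931])]
[array([403.83990691, 238.06859599]), array([492.51648766, 271.76485724]), array([378.33592656, 317.16997949])]
```

{"method": "move_arm", "body": {
  "claw": [0.085,0.085,0.085,0.085,0.085,0.085,0.085,0.085,0.085,0.085,0.085,0.085,0.085,0.085,0.085,0.085,0.085,0.085],
  "slide": [
    [0.021,0.028,0],
    [0.021,0.028,0],
    [0.021,0.028,0],
    [0.021,0.028,0],
    [0.021,0.028,0],
    [0.021,0.028,0],
    [0.021,0.028,0],
    [0.021,0.028,0],
    [0.021,0.028,0],
    [0.02,0.031,0],
    [0,0,0],
    [0,0,0],
    [0,0,0],
    [0,0,0],
    [0,0,0],
    [0,0,0],
    [0,0,0],
    [0,0,0]
  ],
  "spin": [0,0,0,0,0,0,0,0,0,0,-7.5,-7.5,-7.5,-7.5,-7.5,-7.5,0,0]
}}

```text
clock: 1.95
eef_pos: [355.4, 266.3, 231.2]
ee_rot: [0.985, 0.171, -0.0, 0.0]
force: [-0.7, 0.7, 0.2]
finger_gap: 0.999
finger_force: 0.0
```

```bash
cat >> h.py <<'E'
import pickle
def pose():
    s=telemetry.state(); x,y,z,w=s["ee_rot"]
    from scipy.spatial.transform import Rotation as Ro
    M=Ro.from_quat(s["ee_rot"]).as_matrix()
    return s["eef_pos"],np.degrees(np.arctan2(M[1,0],M[0,0])),M,s   # tool-x heading
def snap(name,tag):
    p=camera_params(name); im=camera(name)
    cv2.imwrite(f"pics/{tag}.png",im[:,:,::-1]); pickle.dump(p,open(f"pics/{tag}.pkl","wb")); return p
def go(x,y,z,yaw):  # tool-frame delta from measured pose to goal
    P,h,M,s=pose(); d=M.T@(np.array([x,y,z])-P)
    print("tool d mm",d.round(1),"spin",round(-(yaw-h),2),"at",P.round(1),round(h,2),"t",round(s["clock"],2))
E
python3 -c "
from h import *
print(pose()[:2]); p=snap('wrist','w1'); print(proj(p,[435,294,5]))
"
```

```text
(array([355.39907091, 266.30142763, 231.22835797]), np.float64(19.69673123527685))
[282.13090019  94.08102083]
```

View pics/w1.png

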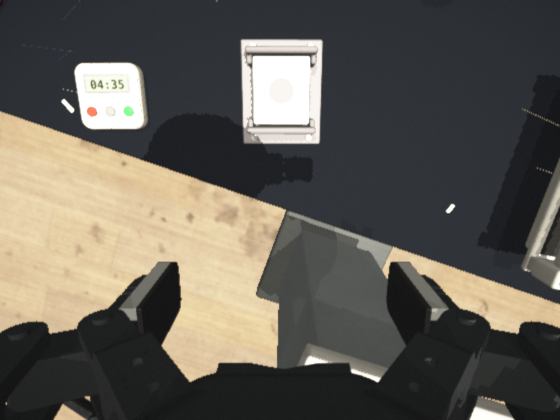

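The wrist view shows the cradle base corners at (241,40), (323,39), (320,144), (244,144), and the block top at (252,56), (311,55), (310,125), (252,125).

```bash
python3 -c "
from h import *
p=pickle.load(open('pics/w1.pkl','rb'))
for z,c in ((5,[(241,40),(323,39),(320,144),(244,144)]),(49,[(252,56),(311,55),(310,125),(252,125)])):
    C=np.array([ray(p,u,v,z)[:2] for u,v in c]); m=C.mean(0)
    ax=(C[0]+C[1]-C[2]-C[3]); print(m,np.linalg.norm(ax)/2,np.linalg.norm(C[0]+C[3]-C[1]-C[2])/2,np.degrees(np.arctan2(ax[1],ax[0])))
    print(np.degrees(np.arctan2(*(C[3]-C[2])[::-1]))-90,np.degrees(np.arctan2(*(C[0]-C[1])[::-1]))-90)
go(435,294,60,19.7)
"
```

```text
[435.27116397 294.2401889 ] 99.70772121826096 79.24077692926419 19.653871429890785
19.70234115256612 20.354168849219775
[435.17057762 294.77110041] 58.21410127888362 51.63003726317707 19.187656849719282
19.704732443958335 20.611674471921233
tool d mm [ 84.2   0.8 171.2] spin 0.01 at [355.4 266.3 231.3] 19.71 t 2.0
```

{"method": "move_arm", "body": {
  "claw": [0.085,0.085,0.085,0.085,0.085,0.085,0.085,0.085,0.085,0.085,0.04,0.04,0.04,0.04,0.04,0.04],
  "slide": [
    [0.03,0,0.02],
    [0.03,0,0.03],
    [0.024,0.0005,0.03],
    [0,0,0.03],
    [0,0,0.03],
    [0,0,0.03],
    [0,0,0.025],
    [0,0,0.018],
    [0,0,0],
    [0,0,0],
    [0,0,0],
    [0,0,0],
    [0,0,0],
    [0,0,0],
    [0,0,0],
    [0,0,0]
  ],
  "spin": [0,0,0,0,0,0,0,0,0,0,0,0,0,0,0,0],
  "grip_force": 30
}}

```text
clock: 3.6
eef_pos: [435.3, 295.6, 19.5]
ee_rot: [0.985, 0.173, 0.001, -0.001]
force: [-1.2, 1.7, 6.3]
finger_gap: 0.58
finger_force: 32.8
```

{"method": "move_arm", "body": {
  "claw": [0.04,0.04,0.04,0.04,0.04,0.04,0.04,0.04,0.04,0.04,0.04,0.04,0.04,0.04],
  "slide": [
    [0,0,-0.01],
    [0,0,-0.02],
    [0,0,-0.025],
    [0,0,-0.025],
    [-0.0127,0.0232,0],
    [-0.0127,0.0232,0],
    [-0.0127,0.0232,0],
    [-0.0127,0.0232,0],
    [-0.0127,0.0232,0],
    [0,0,0.02],
    [0,0,0.02],
    [0,0,0.02],
    [0,0,0],
    [0,0,0]
  ],
  "spin": [0,0,0,0,0,0,0,0,0,5.4,5.4,0,0,0]
}}

```text
clock: 5.0
eef_pos: [414.3, 163.6, 38.6]
ee_rot: [0.997, 0.08, -0.0, 0.0]
force: [0.1, 0.4, -1.5]
finger_gap: 0.58
finger_force: 33.1
```

```bash
python3 -c "
from h import *
go(415,165,15,9.1); s=pose()[3]; print(s['finger_gap'],s['force'])
"
```

```text
tool d mm [ 1.  -1.3 23.6] spin 0.04 at [414.3 163.6  38.6] 9.14 t 5.0
0.580137540708006 [ 0.06377324  0.4127643  -1.48055679]
```

{"method": "move_arm", "body": {
  "claw": [0.04,0.04,0.04,0.06,0.085,0.085,0.085,0.085,0.085,0.085,0.085,0.085,0.085,0.085,0.085,0.085,0.085,0.085,0.085,0.085],
  "slide": [
    [0,0,0.014],
    [0,0,0.01],
    [0,0,0],
    [0,0,0],
    [0,0,0],
    [0,0,0],
    [0,0,-0.03],
    [0,0,-0.04],
    [0,0,-0.04],
    [0,0,-0.04],
    [0,0,-0.04],
    [0,0,-0.035],
    [0,0,0],
    [0,0,0],
    [0,0,0],
    [0,0,0],
    [0,0,0],
    [0,0,0],
    [0,0,0],
    [0,0,0]
  ],
  "spin": [0,0,0,0,0,0,0,0,8,8,8,8,8,8,8,8,8,8,8,2]
}}

```text
clock: 7.0
eef_pos: [414.3, 163.7, 239.5]
ee_rot: [0.759, -0.651, -0.0, -0.0]
force: [0.3, -0.2, 0.9]
finger_gap: 0.996
finger_force: 0.0
```

```bash
python3 -c "
from h import *
print(pose()[:2]); p=snap('wrist','w2'); print(proj(p,[415,165,44]),proj(p,[466,-124,76]))
"
```

```text
(array([414.2921846 , 163.73106835, 239.50162761]), np.float64(-81.17538304068636))
[282.57781526 185.97057534] [ 273.29995918 -230.96810213]
```

View pics/w2.png

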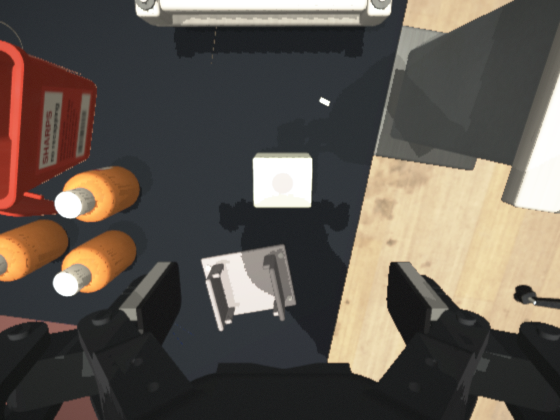

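The wrist view shows the block standing on the bench, its top centred at (283,180), and the end bar at the top edge, about (262,10).

{"method": "move_arm", "body": {
  "claw": [0.085,0.085,0.085,0.085,0.085,0.085,0.085],
  "slide": [
    [0.04,0,-0.015],
    [0.04,0,-0.015],
    [0.04,0,-0.015],
    [0.04,0,-0.015],
    [0.04,0,0],
    [0,0,0],
    [0,0,0]
  ],
  "spin": [0,0,0,0,0,0,0]
}}

```text
clock: 7.75
eef_pos: [445.9, -34.6, 299.3]
ee_rot: [0.76, -0.649, -0.0, -0.0]
force: [0.6, -0.0, -0.6]
finger_gap: 0.995
finger_force: 0.0
```

```bash
python3 -c "
from h import *
print(pose()[:2]); p=snap('wrist','w3'); 
crop('pics/w3.png',80,0,480,330,1.8,'pics/w3c.png')
"
```

```text
(array([445.86918555, -34.55688381, 299.26500661]), np.float64(-80.99979092675288))
```

View pics/w3c.png

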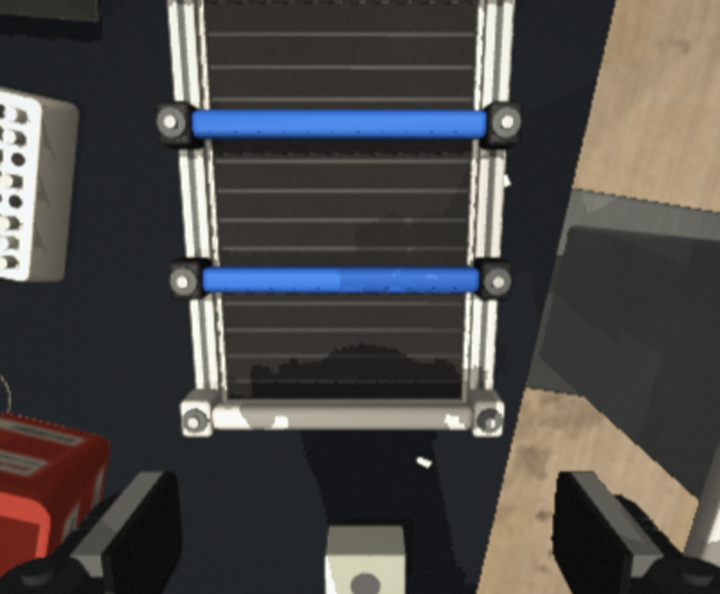

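The crop shows bar 1 knobs at (186,281) and (497,281), end bar knobs at (196,421) and (488,421), and bar 2 knobs at (173,122) and (507,121). All bars lie level in the image.

```bash
python3 -c "
from h import *
p=pickle.load(open('pics/w3.pkl','rb')); im=cv2.imread('pics/w3.png').astype(int)
print('cam',-np.array(p['R']).T@p['t'])
m=((im[:,:,0]>im[:,:,2]+70)&(im[:,:,0]>120)).astype(np.uint8)
n,l,st,ce=cv2.connectedComponentsWithStats(m)
for i in range(1,n):
    if st[i,4]<300: continue
    x0,y0,w,h,_=st[i]; print(st[i])
    for nm,f in (('far',np.min),('near',np.max)):
        E=[(c,f(np.nonzero(l[:,c]==i)[0])+(-0.5 if nm=='far' else .5)) for c in range(x0+8,x0+w-8,4)]
        k=np.polyfit(*np.array(E).T,1); 
        A,B=[ray(p,c,np.polyval(k,c),98)[:2] for c in (x0,x0+w)]
        print(nm,A,B,(A+B)/2,np.linalg.norm(A-B),np.degrees(np.arctan2(*(A-B)[::-1])))
for q in [((196,421),(488,421)),((186,281),(497,281)),((173,122),(507,121))]:
    A,B=[ray(p,u/1.8+80,v/1.8,107)[:2] for u,v in q]; print('knob',(A+B)/2,np.linalg.norm(A-B),np.degrees(np.arctan2(*(A-B)[::-1])))
for v in (403,433):
    A,B=[ray(p,u/1.8+80,v/1.8,98)[:2] for u in (214,470)]; print('end',(A+B)/2,np.linalg.norm(A-B),np.degrees(np.arctan2(*(A-B)[::-1])))
"
```

```text
cam [ 456.77302988 -102.68795152  441.10750455]
[ 187   61  163   15 2429]
far [ 550.9479406  -133.90892578] [ 403.73741016 -157.25867194] [ 477.34267538 -145.58379886] 149.05083334362826 9.012866571293888
near [ 549.86329457 -121.04169665] [ 401.07524206 -144.64146478] [ 475.46926831 -132.84158071] 150.64804554032938 9.012792899036032
[ 193  149  153   14 2003]
far [538.45646435 -55.1843202 ] [391.11223963 -78.55407008] [464.78435199 -66.86919514] 149.18601063555454 9.01241058042428
near [537.34794777 -42.71107507] [388.42104571 -65.60478511] [462.88449674 -54.15793009] 150.67628916467342 8.739351726772062
knob [451.5220427   17.02970938] 164.62399198475163 9.01190632006251
knob [463.31169761 -60.71915472] 164.99815298303471 9.01236828339173
knob [ 475.6289377  -138.75305141] 166.0527290949167 9.17297598691793
end [452.98525577   9.42728438] 147.031308763164 9.011968932294739
end [450.29665354  27.57028049] 149.01596348402853 9.011864015138762
```

```bash
python3 -c "
from h import *
go(414.4,163.6,15,-81)
"
```

```text
tool d mm [-1.998e+02 -1.000e-01  2.843e+02] spin 0.08 at [445.9 -33.8 299.2] -80.92 t 7.8
```

{"method": "move_arm", "body": {
  "claw": [0.085,0.085,0.085,0.085,0.085,0.085,0.085,0.085,0.085,0.085,0.085,0.085,0.05,0.05,0.05,0.05,0.05],
  "slide": [
    [-0.04,0,0.03],
    [-0.04,0,0.03],
    [-0.04,0,0.03],
    [-0.04,0,0.03],
    [-0.04,0,0.02],
    [0,0,0.03],
    [0,0,0.03],
    [0,0,0.03],
    [0,0,0.03],
    [0,0,0.0245],
    [0,0,0],
    [0,0,0],
    [0,0,0],
    [0,0,0],
    [0,0,0],
    [0,0,0],
    [0,0,0]
  ],
  "spin": [0,0,0,0,0,0,0,0,0,0,0,0,0,0,0,0,0]
}}

```text
clock: 9.5
eef_pos: [415.2, 164.8, 16.3]
ee_rot: [0.761, -0.649, 0.0, -0.002]
force: [-3.1, 2.2, 6.2]
finger_gap: 0.696
finger_force: 32.0
```

```bash
cat >> h.py <<'E'
def W(a,s): return 448.6+a and np.array([(448.6+a)*.98769-s*.15643,(448.6+a)*.15643+s*.98769])  # shaker-frame x offset a, along-row coordinate s
def S():
    P,h,M,st=pose(); s=-P[0]*.15643+P[1]*.98769; a=P[0]*.98769+P[1]*.15643-448.6
    F=st['force']; print("a %.2f s %.2f z %.2f head %.2f Fs %.1f Fz %.1f gap %.1f t %.2f"%(a,s,P[2],h,-F[0]*.156+F[1]*.988,F[2],st['finger_gap']*85.4,st['clock']))
E
python3 -c "
from h import *
S(); x,y=W(0,-88.8); go(x,y,75,-81)
"
```

```text
a -12.76 s 97.80 z 16.27 head -80.87 Fs 2.6 Fz 6.2 gap 59.4 t 9.50
tool d mm [186.5 -12.5 -59.1] spin 0.13 at [415.2 164.8  16.3] -80.87 t 9.5
```

{"method": "move_arm", "body": {
  "claw": [0.05,0.05,0.05,0.05,0.05,0.05,0.05,0.05,0.05,0.05,0.05,0.05],
  "slide": [
    [0,0,-0.02],
    [0,0,-0.04],
    [0,0,-0.04],
    [0,0,-0.025],
    [0.03,-0.0025,0],
    [0.035,-0.0025,0],
    [0.035,-0.0025,0],
    [0.035,-0.0025,0],
    [0.03,-0.0025,0],
    [0.0215,0,0],
    [0,0,0],
    [0,0,0]
  ],
  "spin": [0,0,0,0,0,0,0,0,0,0.1,0,0]
}}

```text
clock: 10.7
eef_pos: [456.2, -18.8, 140.3]
ee_rot: [0.76, -0.65, 0.0, -0.0]
force: [0.1, 1.1, -1.3]
finger_gap: 0.693
finger_force: 34.4
```

```bash
python3 -c "
from h import *
S(); x,y=W(0,-88.8); go(x,y,75,-81); snap('wrist','w4')
crop('pics/w4.png',80,0,480,400,1.5,'pics/w4c.png')
"
```

```text
a -0.97 s -89.91 z 140.30 head -81.09 Fs 1.1 Fz -1.3 gap 59.2 t 10.70
tool d mm [-1.1 -0.9 65.3] spin -0.09 at [456.2 -18.8 140.3] -81.09 t 10.7
```

View pics/w4c.png

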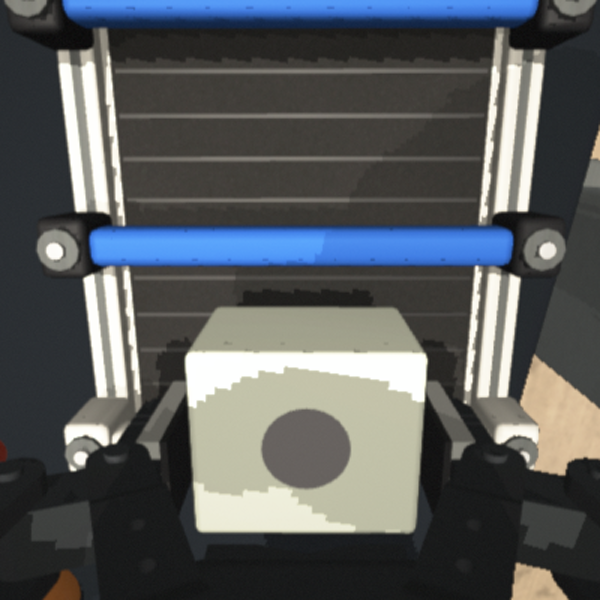

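The block is held square and centred over bay 1; bar 1 is straight at crop row 246.

{"method": "move_arm", "body": {
  "claw": [0.05,0.05,0.05,0.05,0.05,0.05],
  "slide": [
    [-0.001,-0.001,0.02],
    [0,0,0.02],
    [0,0,0.015],
    [0,0,0.007],
    [0,0,0.001],
    [0,0,0]
  ],
  "spin": [0,0,0,0,0,0]
}}

```text
clock: 11.35
eef_pos: [457.5, -16.7, 77.3]
ee_rot: [0.761, -0.649, 0.0, -0.0]
force: [-0.1, -0.1, -1.6]
finger_gap: 0.694
finger_force: 34.4
```

```bash
python3 -c "
from h import *
S()
"
```

```text
a 0.66 s -88.07 z 77.26 head -80.94 Fs -0.1 Fz -1.6 gap 59.3 t 11.35
```

{"method": "move_arm", "body": {
  "claw": [0.05,0.05,0.065,0.075,0.08,0.08,0.08,0.08,0.08,0.08,0.08,0.08,0.08,0.08,0.08,0.08,0.08],
  "slide": [
    [0,0,0.0015],
    [0,0,0],
    [0,0,0],
    [0,0,0],
    [0,0,0],
    [0,0,0],
    [0,0,-0.025],
    [0,0,-0.025],
    [0.035,0,0],
    [0.035,0,0],
    [0.007,0,0.0],
    [0,0,0],
    [0,0,0.025],
    [0,0,0.02],
    [0,0,0.008],
    [0,0,0],
    [0,0,0]
  ],
  "spin": [0,0,0,0,0,0,0,0,0,0,0,0,0,0,0,0,0]
}}

```text
clock: 13.05
eef_pos: [469.7, -92.8, 72.8]
ee_rot: [0.761, -0.649, 0.0, -0.0]
force: [-1.4, 1.3, 0.3]
finger_gap: 0.941
finger_force: 0.0
```

```bash
python3 -c "
from h import *
S();snap('wrist','w5');crop('pics/w5.png',80,100,480,420,1.6,'pics/w5c.png')
"
```

```text
a 0.80 s -165.13 z 72.84 head -80.94 Fs 1.5 Fz 0.3 gap 80.4 t 13.05
```

View pics/w5c.png

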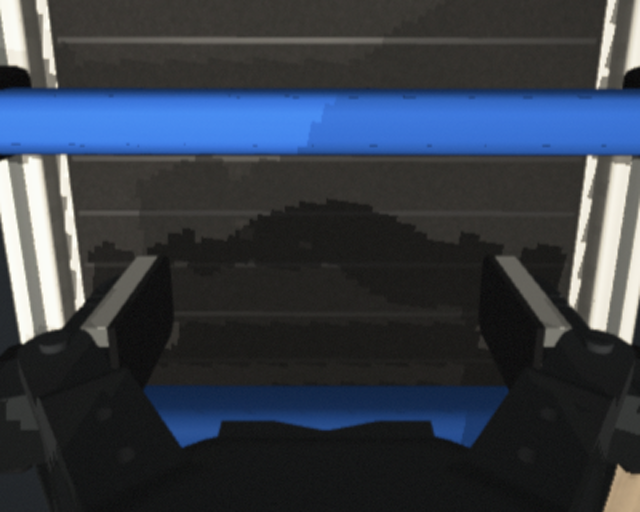

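The fingers are down between bar 1 (crop row 415) and bar 2 (row 122), clear of both.

{"method": "move_arm", "body": {
  "claw": [0.08,0.08,0.08,0.08,0.08,0.08,0.08,0.08],
  "slide": [
    [-0.005,0,0],
    [-0.005,0,0],
    [-0.004,0,0],
    [-0.003,0,0],
    [-0.003,0,0],
    [-0.002,0,0],
    [0,0,0],
    [0,0,0]
  ],
  "spin": [0,0,0,0,0,0,0,0]
}}

```text
clock: 13.9
eef_pos: [466.0, -71.7, 72.6]
ee_rot: [0.761, -0.649, 0.0, 0.0]
force: [1.2, -4.5, 1.7]
finger_gap: 0.937
finger_force: 2.2
```

```bash
python3 -c "
from h import *
S()"
```

```text
a 0.43 s -143.70 z 72.56 head -80.98 Fs -4.6 Fz 1.7 gap 80.0 t 13.90
```

{"method": "move_arm", "body": {
  "claw": [0.08,0.08,0.08,0.08,0.08,0.08],
  "slide": [
    [-0.001,0,0],
    [-0.001,0,0],
    [-0.001,0,0],
    [-0.001,0,0],
    [-0.001,0,0],
    [0,0,0]
  ],
  "spin": [0,0,0,0,0,0]
}}

```text
clock: 14.5
eef_pos: [465.2, -67.0, 72.5]
ee_rot: [0.761, -0.649, 0.0, 0.0]
force: [0.9, -6.0, 1.4]
finger_gap: 0.932
finger_force: 3.1
```

```bash
python3 -c "
from h import *
S()"
```

```text
a 0.42 s -138.91 z 72.55 head -80.98 Fs -6.1 Fz 1.4 gap 79.6 t 14.50
```

{"method": "move_arm", "body": {
  "claw": [0.08,0.08],
  "slide": [
    [-0.001,0,0],
    [0,0,0]
  ],
  "spin": [0,0]
}}

```text
clock: 14.7
eef_pos: [465.1, -66.1, 72.6]
ee_rot: [0.761, -0.649, 0.0, 0.0]
force: [1.5, -7.4, 1.6]
finger_gap: 0.938
finger_force: 3.5
```

```bash
python3 -c "
from h import *
S()"
```

```text
a 0.40 s -137.99 z 72.56 head -80.98 Fs -7.5 Fz 1.6 gap 80.1 t 14.70
```

{"method": "move_arm", "body": {
  "claw": [0.08,0.08],
  "slide": [
    [-0.001,0,0],
    [0,0,0]
  ],
  "spin": [0,0]
}}

```text
clock: 14.9
eef_pos: [464.9, -65.1, 72.5]
ee_rot: [0.761, -0.649, 0.0, 0.0]
force: [1.1, -7.6, 1.9]
finger_gap: 0.935
finger_force: 3.6
```

```bash
python3 -c "
from h import *
S()"
```

```text
a 0.42 s -137.02 z 72.55 head -80.98 Fs -7.7 Fz 1.9 gap 79.9 t 14.90
```

{"method": "move_arm", "body": {
  "claw": [0.08,0.08],
  "slide": [
    [-0.001,0,0],
    [0,0,0]
  ],
  "spin": [0,0]
}}

```text
clock: 15.1
eef_pos: [464.8, -64.1, 72.5]
ee_rot: [0.761, -0.649, 0.0, 0.0]
force: [2.0, -7.7, 1.3]
finger_gap: 0.934
finger_force: 3.6
```

```bash
python3 -c "
from h import *
S()"
```

```text
a 0.41 s -136.02 z 72.55 head -80.98 Fs -7.9 Fz 1.3 gap 79.8 t 15.10
```

{"method": "move_arm", "body": {
  "claw": [0.08,0.08],
  "slide": [
    [-0.001,0,0],
    [0,0,0]
  ],
  "spin": [0,0]
}}

```text
clock: 15.3
eef_pos: [464.6, -63.1, 72.5]
ee_rot: [0.761, -0.649, 0.0, 0.0]
force: [1.0, -6.6, 1.5]
finger_gap: 0.937
finger_force: 3.6
```

```bash
python3 -c "
from h import *
S()"
```

```text
a 0.38 s -135.03 z 72.53 head -80.98 Fs -6.7 Fz 1.5 gap 80.0 t 15.30
```

{"method": "move_arm", "body": {
  "claw": [0.08,0.08],
  "slide": [
    [-0.0005,0,0],
    [0,0,0]
  ],
  "spin": [0,0]
}}

```text
clock: 15.5
eef_pos: [464.5, -62.7, 72.6]
ee_rot: [0.76, -0.649, 0.0, 0.0]
force: [1.0, -7.9, 1.8]
finger_gap: 0.933
finger_force: 3.7
```

```bash
python3 -c "
from h import *
S()"
```

```text
a 0.41 s -134.55 z 72.55 head -80.98 Fs -8.0 Fz 1.8 gap 79.7 t 15.50
```

{"method": "move_arm", "body": {
  "claw": [0.08,0.08],
  "slide": [
    [-0.0007,0,0],
    [0,0,0]
  ],
  "spin": [0,0]
}}

```text
clock: 15.7
eef_pos: [464.4, -62.0, 72.5]
ee_rot: [0.76, -0.649, 0.0, 0.0]
force: [2.0, -8.2, 1.6]
finger_gap: 0.936
finger_force: 3.7
```

```bash
python3 -c "
from h import *
S()"
```

```text
a 0.37 s -133.85 z 72.53 head -80.98 Fs -8.4 Fz 1.6 gap 80.0 t 15.70
```

{"method": "move_arm", "body": {
  "claw": [0.08,0.08],
  "slide": [
    [-0.0007,0,0],
    [0,0,0]
  ],
  "spin": [0,0]
}}

```text
clock: 15.9
eef_pos: [464.3, -61.3, 72.5]
ee_rot: [0.761, -0.649, 0.0, 0.0]
force: [0.8, -6.8, 1.8]
finger_gap: 0.935
finger_force: 3.7
```

```bash
python3 -c "
from h import *
S()"
```

```text
a 0.41 s -133.16 z 72.55 head -80.98 Fs -6.8 Fz 1.8 gap 79.8 t 15.90
```

{"method": "move_arm", "body": {
  "claw": [0.08,0.08],
  "slide": [
    [-0.0007,0,0],
    [0,0,0]
  ],
  "spin": [0,0]
}}

```text
clock: 16.1
eef_pos: [464.2, -60.6, 72.5]
ee_rot: [0.76, -0.649, 0.0, 0.0]
force: [0.6, -7.1, 2.5]
finger_gap: 0.936
finger_force: 3.7
```

```bash
python3 -c "
from h import *
S()"
```

```text
a 0.38 s -132.45 z 72.54 head -80.99 Fs -7.1 Fz 2.5 gap 80.0 t 16.10
```

```bash
cat >> h.py <<'E'
def bars(cam,im):
    "s-coordinate of visible blue bar centres (z=90 approx axis)"
    p=camera_params(cam); im=im.astype(int)
    m=((im[:,:,0]>im[:,:,2]+70)&(im[:,:,0]>100)).astype(np.uint8)
    n,l,st,ce=cv2.connectedComponentsWithStats(m); out=[]
    for i in range(1,n):
        if st[i,4]<25: continue
        vs,us=np.nonzero(l==i)
        X=np.array([ray(p,u,v,94)[:2] for u,v in zip(us,vs)])
        s=-X[:,0]*.15643+X[:,1]*.98769; a=X[:,0]*.98769+X[:,1]*.15643-448.6
        if -320<s.mean()<0 and abs(a.mean())<90: out.append((round(s.mean(),2),round(np.percentile(s,2),1),round(np.percentile(s,98),1),a.min().round(),a.max().round(),st[i,4]))
    return out
E
python3 -c "
from h import *
for c in ('scene','side'):
    print(c,*bars(c,cv2.imread(f'pics/{c}0.png')),sep='\n'); im=camera(c)[:,:,::-1]; cv2.imwrite(f'pics/{c}1.png',im); print(*bars(c,im),sep='\n')
S()"
```

```text
scene
(np.float64(-130.24), np.float64(-138.5), np.float64(-121.9), np.float64(-73.0), np.float64(79.0), np.int32(526))
(np.float64(-210.6), np.float64(-218.3), np.float64(-202.7), np.float64(-73.0), np.float64(80.0), np.int32(546))
(np.float64(-288.0), np.float64(-295.3), np.float64(-280.5), np.float64(-73.0), np.float64(80.0), np.int32(585))
(np.float64(-210.69), np.float64(-218.4), np.float64(-202.9), np.float64(-73.0), np.float64(80.0), np.int32(542))
(np.float64(-114.54), np.float64(-120.8), np.float64(-107.0), np.float64(-73.0), np.float64(-41.0), np.int32(86))
(np.float64(-288.05), np.float64(-295.4), np.float64(-280.5), np.float64(-73.0), np.float64(80.0), np.int32(589))
side
(np.float64(-135.42), np.float64(-148.2), np.float64(-122.4), np.float64(-77.0), np.float64(77.0), np.int32(545))
(np.float64(-215.26), np.float64(-227.1), np.float64(-203.4), np.float64(-77.0), np.float64(76.0), np.int32(614))
(np.float64(-292.23), np.float64(-303.2), np.float64(-281.3), np.float64(-77.0), np.float64(76.0), np.int32(697))
(np.float64(-121.29), np.float64(-132.7), np.float64(-109.0), np.float64(61.0), np.float64(76.0), np.int32(25))
(np.float64(-121.23), np.float64(-132.5), np.float64(-109.6), np.float64(-33.0), np.float64(45.0), np.int32(214))
(np.float64(-120.79), np.float64(-133.0), np.float64(-108.5), np.float64(-77.0), np.float64(-48.0), np.int32(89))
(np.float64(-215.3), np.float64(-227.1), np.float64(-203.4), np.float64(-77.0), np.float64(76.0), np.int32(614))
(np.float64(-292.23), np.float64(-303.2), np.float64(-281.3), np.float64(-77.0), np.float64(76.0), np.int32(697))
a 0.40 s -132.46 z 72.55 head -80.99 Fs -7.9 Fz 0.9 gap 79.6 t 16.20
```

{"method": "move_arm", "body": {
  "claw": [0.08,0.08],
  "slide": [
    [-0.0005,0,0],
    [0,0,0]
  ],
  "spin": [0,0]
}}

```text
clock: 16.4
eef_pos: [464.1, -60.1, 72.6]
ee_rot: [0.761, -0.649, 0.0, 0.0]
force: [1.8, -6.9, 1.2]
finger_gap: 0.936
finger_force: 3.8
```

{"method": "move_arm", "body": {
  "claw": [0.08,0.08],
  "slide": [
    [-0.0005,0,0],
    [0,0,0]
  ],
  "spin": [0,0]
}}

```text
clock: 16.6
eef_pos: [464.0, -59.6, 72.5]
ee_rot: [0.761, -0.649, 0.0, 0.0]
force: [1.9, -7.6, 1.7]
finger_gap: 0.937
finger_force: 3.8
```

{"method": "move_arm", "body": {
  "claw": [0.08,0.08],
  "slide": [
    [-0.0005,0,0],
    [0,0,0]
  ],
  "spin": [0,0]
}}

```text
clock: 16.8
eef_pos: [464.0, -59.6, 72.6]
ee_rot: [0.761, -0.649, 0.001, 0.0]
force: [2.7, -11.7, -0.3]
finger_gap: 0.939
finger_force: 5.7
```

```bash
python3 -c "
from h import *
S()"
```

```text
a 0.38 s -131.41 z 72.55 head -80.98 Fs -11.9 Fz -0.3 gap 80.2 t 16.80
```

{"method": "move_arm", "body": {
  "claw": [0.08,0.08,0.08,0.08,0.08,0.08,0.08,0.08,0.08,0.08,0.05,0.05,0.05,0.05,0.05],
  "slide": [
    [0.004,0,0],
    [0.005,0,0],
    [0,0,-0.025],
    [0,0,-0.025],
    [-0.03,0,0],
    [-0.0245,0,0],
    [0,0,0],
    [0,0,0.02],
    [0,0,0.02],
    [0,0,0.0065],
    [0,0,0],
    [0,0,0],
    [0,0,0],
    [0,0,0],
    [0,0,0]
  ],
  "spin": [0,0,0,0,0,0,0,0,0,0,0,0,0,0,0],
  "grip_force": 25
}}

```text
clock: 18.3
eef_pos: [456.9, -13.8, 76.3]
ee_rot: [0.761, -0.649, 0.0, -0.0]
force: [0.8, -3.7, 0.1]
finger_gap: 0.699
finger_force: 28.9
```

```bash
python3 -c "
from h import *
S()"
```

```text
a 0.55 s -85.08 z 76.32 head -80.98 Fs -3.8 Fz 0.1 gap 59.7 t 18.30
```

{"method": "move_arm", "body": {
  "claw": [0.05,0.05,0.05,0.05,0.05,0.05,0.05,0.05,0.05],
  "slide": [
    [0.0003,0,0],
    [0,0,-0.005],
    [0,0,-0.01],
    [0,0,-0.015],
    [0,0,-0.015],
    [0,0,-0.015],
    [0,0,-0.01],
    [0,0,0],
    [0,0,0]
  ],
  "spin": [0,0,0,0,0,0,0,0,0]
}}

```text
clock: 19.2
eef_pos: [456.5, -13.8, 145.8]
ee_rot: [0.76, -0.649, -0.0, -0.0]
force: [0.3, 0.3, -1.9]
finger_gap: 0.698
finger_force: 28.8
```

```bash
python3 -c "
from h import *
S()
im=camera('scene')[:,:,::-1]; print(*bars('scene',im),sep='\n')
im=camera('side')[:,:,::-1]; print(*bars('side',im),sep='\n')
im=camera('wrist')[:,:,::-1]; cv2.imwrite('pics/w6.png',im); print(*bars('wrist',im),sep='\n')"
```

```text
a 0.11 s -85.02 z 145.77 head -80.99 Fs 0.2 Fz -1.9 gap 59.6 t 19.20
(np.float64(-114.17), np.float64(-122.3), np.float64(-105.4), np.float64(-73.0), np.float64(80.0), np.int32(514))
(np.float64(-210.61), np.float64(-218.4), np.float64(-202.7), np.float64(-73.0), np.float64(80.0), np.int32(547))
(np.float64(-288.03), np.float64(-295.4), np.float64(-280.5), np.float64(-73.0), np.float64(80.0), np.int32(587))
(np.float64(-119.4), np.float64(-132.2), np.float64(-106.4), np.float64(-77.0), np.float64(76.0), np.int32(529))
(np.float64(-215.24), np.float64(-227.0), np.float64(-203.4), np.float64(-77.0), np.float64(76.0), np.int32(613))
(np.float64(-292.22), np.float64(-303.1), np.float64(-281.3), np.float64(-77.0), np.float64(76.0), np.int32(696))
(np.float64(-206.64), np.float64(-207.6), np.float64(-205.4), np.float64(-75.0), np.float64(76.0), np.int32(1600))
(np.float64(-116.02), np.float64(-123.2), np.float64(-108.9), np.float64(-75.0), np.float64(77.0), np.int32(6868))
```

{"method": "move_arm", "body": {
  "claw": [0.05,0.05,0.05,0.05,0.05,0.05,0.05,0.05,0.05],
  "slide": [
    [0.02,0,0],
    [0.025,0,0],
    [0.021,0,0],
    [0,0,0.02],
    [0,0,0.02],
    [0,0,0.018],
    [0,0,0.01],
    [0,0,0],
    [0,0,0]
  ],
  "spin": [0,0,0,0,0,0,0,0,0]
}}

```text
clock: 20.25
eef_pos: [467.0, -79.1, 77.6]
ee_rot: [0.761, -0.649, -0.0, 0.0]
force: [0.9, 0.3, -2.5]
finger_gap: 0.698
finger_force: 29.4
```

```bash
python3 -c "
from h import *
S()"
```

```text
a 0.30 s -151.15 z 77.65 head -80.97 Fs 0.1 Fz -2.5 gap 59.6 t 20.25
```

{"method": "move_arm", "body": {
  "claw": [0.05,0.05,0.065,0.075,0.08,0.08,0.08,0.08,0.08,0.08,0.08,0.08,0.08,0.08,0.08,0.08],
  "slide": [
    [0,0,0.0015],
    [0,0,0],
    [0,0,0],
    [0,0,0],
    [0,0,0],
    [0,0,-0.025],
    [0,0,-0.025],
    [0.03,0,0],
    [0.035,0,0],
    [0.024,0,0.0],
    [0,0,0],
    [0,0,0.025],
    [0,0,0.02],
    [0,0,0.0085],
    [0,0,0],
    [0,0,0]
  ],
  "spin": [0,0,0,0,0,0,0,0,0,0,0,0,0,0,0,0]
}}

```text
clock: 21.85
eef_pos: [481.4, -166.8, 73.4]
ee_rot: [0.761, -0.649, 0.0, -0.0]
force: [-0.3, 0.0, 0.8]
finger_gap: 0.938
finger_force: 0.0
```

```bash
python3 -c "
from h import *
S()
im=camera('side')[:,:,::-1]; print(*bars('side',im),sep='\n')"
```

```text
a 0.80 s -240.06 z 73.42 head -80.95 Fs 0.1 Fz 0.8 gap 80.1 t 21.85
(np.float64(-118.37), np.float64(-132.2), np.float64(-106.4), np.float64(-77.0), np.float64(23.0), np.int32(207))
(np.float64(-216.62), np.float64(-227.1), np.float64(-205.1), np.float64(-25.0), np.float64(55.0), np.int32(248))
(np.float64(-216.07), np.float64(-227.3), np.float64(-203.5), np.float64(-77.0), np.float64(-47.0), np.int32(113))
(np.float64(-292.19), np.float64(-303.1), np.float64(-281.2), np.float64(-77.0), np.float64(76.0), np.int32(698))
```

{"method": "move_arm", "body": {
  "claw": [0.08,0.08,0.08,0.08,0.08,0.08,0.08,0.08,0.08,0.08,0.08,0.08,0.08,0.08],
  "slide": [
    [-0.005,0,0.0008],
    [-0.005,0,0],
    [-0.003,0,0],
    [-0.003,0,0],
    [-0.003,0,0],
    [-0.003,0,0],
    [-0.003,0,0],
    [-0.003,0,0],
    [-0.003,0,0],
    [-0.003,0,0],
    [-0.003,0,0],
    [-0.002,0,0],
    [-0.001,0,0],
    [0,0,0]
  ],
  "spin": [0,0,0,0,0,0,0,0,0,0,0,0,0,0]
}}

```text
clock: 23.3
eef_pos: [475.0, -127.8, 72.5]
ee_rot: [0.761, -0.649, 0.001, 0.0]
force: [0.6, -5.4, 1.1]
finger_gap: 0.938
finger_force: 2.7
```

```bash
python3 -c "
from h import *
S()"
```

```text
a 0.55 s -200.56 z 72.52 head -80.97 Fs -5.4 Fz 1.1 gap 80.1 t 23.30
```

{"method": "move_arm", "body": {
  "claw": [0.08,0.08,0.08,0.08,0.08,0.08],
  "slide": [
    [-0.001,0,0],
    [-0.001,0,0],
    [-0.001,0,0],
    [-0.001,0,0],
    [-0.0005,0,0],
    [0,0,0]
  ],
  "spin": [0,0,0,0,0,0]
}}

```text
clock: 23.9
eef_pos: [474.3, -123.6, 72.5]
ee_rot: [0.761, -0.649, 0.001, 0.0]
force: [1.2, -6.1, -0.5]
finger_gap: 0.938
finger_force: 3.6
```

```bash
python3 -c "
from h import *
S()"
```

```text
a 0.53 s -196.28 z 72.52 head -80.97 Fs -6.2 Fz -0.5 gap 80.1 t 23.90
```

{"method": "move_arm", "body": {
  "claw": [0.08,0.08],
  "slide": [
    [-0.0003,0,0],
    [0,0,0]
  ],
  "spin": [0,0]
}}

```text
clock: 24.1
eef_pos: [474.3, -123.3, 72.5]
ee_rot: [0.761, -0.649, 0.001, 0.0]
force: [0.8, -7.1, -0.0]
finger_gap: 0.936
finger_force: 3.8
```

```bash
python3 -c "
from h import *
S()"
```

```text
a 0.54 s -196.02 z 72.52 head -80.97 Fs -7.2 Fz -0.0 gap 79.9 t 24.10
```

{"method": "move_arm", "body": {
  "claw": [0.08,0.08],
  "slide": [
    [-0.0003,0,0],
    [0,0,0]
  ],
  "spin": [0,0]
}}

```text
clock: 24.3
eef_pos: [474.2, -123.1, 72.5]
ee_rot: [0.761, -0.649, 0.001, 0.0]
force: [1.3, -7.3, -0.3]
finger_gap: 0.938
finger_force: 3.8
```

{"method": "move_arm", "body": {
  "claw": [0.08,0.08],
  "slide": [
    [-0.0003,0,0],
    [0,0,0]
  ],
  "spin": [0,0]
}}

```text
clock: 24.5
eef_pos: [474.2, -122.8, 72.5]
ee_rot: [0.761, -0.649, 0.001, 0.0]
force: [1.5, -8.1, -0.0]
finger_gap: 0.934
finger_force: 4.1
```

```bash
python3 -c "
from h import *
S()"
```

```text
a 0.54 s -195.48 z 72.53 head -80.97 Fs -8.3 Fz -0.0 gap 79.8 t 24.50
```

{"method": "move_arm", "body": {
  "claw": [0.08,0.08,0.08,0.08,0.08,0.08,0.08,0.08,0.08,0.08,0.05,0.05,0.05,0.05,0.05],
  "slide": [
    [0.004,0,0],
    [0.005,0,0],
    [0,0,-0.025],
    [0,0,-0.025],
    [-0.03,0,0],
    [-0.0249,0,0],
    [0,0,0],
    [0,0,0.02],
    [0,0,0.02],
    [0,0,0.0065],
    [0,0,0],
    [0,0,0],
    [0,0,0],
    [0,0,0],
    [0,0,0]
  ],
  "spin": [0,0,0,0,0,0,0,0,0,0,0,0,0,0,0]
}}

```text
clock: 26.0
eef_pos: [467.1, -77.0, 76.1]
ee_rot: [0.761, -0.649, 0.0, -0.0]
force: [1.2, -3.7, 1.2]
finger_gap: 0.697
finger_force: 28.9
```

```bash
python3 -c "
from h import *
S()"
```

```text
a 0.67 s -149.13 z 76.06 head -80.98 Fs -3.8 Fz 1.2 gap 59.5 t 26.00
```

{"method": "move_arm", "body": {
  "claw": [0.05,0.05],
  "slide": [
    [0.0004,0,0],
    [0,0,0]
  ],
  "spin": [0,0]
}}

```text
clock: 26.2
eef_pos: [466.8, -77.1, 75.7]
ee_rot: [0.761, -0.649, 0.0, -0.0]
force: [0.8, -0.6, 0.6]
finger_gap: 0.695
finger_force: 29.1
```

```bash
python3 -c "
from h import *
S()"
```

```text
a 0.36 s -149.19 z 75.71 head -80.98 Fs -0.7 Fz 0.6 gap 59.4 t 26.20
```

Force relieved; I'll lift straight up.

{"method": "move_arm", "body": {
  "claw": [0.05,0.05,0.05,0.05,0.05,0.05,0.05,0.05,0.05],
  "slide": [
    [0,0,-0.004],
    [0,0,-0.008],
    [0,0,-0.012],
    [0,0,-0.015],
    [0,0,-0.015],
    [0,0,-0.016],
    [0,0,0],
    [0,0,0],
    [0,0,0]
  ],
  "spin": [0,0,0,0,0,0,0,0,0]
}}

```text
clock: 27.1
eef_pos: [466.1, -77.2, 144.9]
ee_rot: [0.76, -0.649, -0.0, 0.0]
force: [0.7, -0.6, -2.7]
finger_gap: 0.696
finger_force: 28.8
```

```bash
python3 -c "
from h import *
S()
for c in ('scene','side'):
  im=camera(c)[:,:,::-1]; cv2.imwrite(f'pics/{c}2.png',im); print(*bars(c,im),sep='\n')
im=camera('wrist')[:,:,::-1]; cv2.imwrite('pics/w7.png',im); print(*bars('wrist',im),sep='\n')"
```

```text
a -0.34 s -149.17 z 144.86 head -80.99 Fs -0.7 Fz -2.7 gap 59.4 t 27.10
(np.float64(-178.16), np.float64(-185.9), np.float64(-170.2), np.float64(-73.0), np.float64(80.0), np.int32(528))
(np.float64(-113.32), np.float64(-120.5), np.float64(-105.5), np.float64(-73.0), np.float64(-0.0), np.int32(230))
(np.float64(-288.03), np.float64(-295.4), np.float64(-280.5), np.float64(-73.0), np.float64(80.0), np.int32(587))
(np.float64(-119.72), np.float64(-131.1), np.float64(-107.4), np.float64(52.0), np.float64(76.0), np.int32(53))
(np.float64(-119.98), np.float64(-132.1), np.float64(-107.0), np.float64(-77.0), np.float64(-12.0), np.int32(230))
(np.float64(-182.85), np.float64(-195.0), np.float64(-170.5), np.float64(-77.0), np.float64(77.0), np.int32(586))
(np.float64(-292.22), np.float64(-303.2), np.float64(-281.3), np.float64(-77.0), np.float64(76.0), np.int32(698))
(np.float64(-179.9), np.float64(-186.7), np.float64(-173.0), np.float64(-75.0), np.float64(77.0), np.int32(6710))
(np.float64(-119.2), np.float64(-124.6), np.float64(-113.1), np.float64(69.0), np.float64(77.0), np.int32(143))
(np.float64(-119.48), np.float64(-122.6), np.float64(-115.4), np.float64(-75.0), np.float64(-70.0), np.int32(61))
```

{"method": "move_arm", "body": {
  "claw": [0.05,0.05,0.05,0.05,0.05,0.05,0.05,0.05,0.05],
  "slide": [
    [0.02,-0.0005,0],
    [0.025,0,0],
    [0.021,0,0],
    [0,0,0.02],
    [0,0,0.02],
    [0,0,0.018],
    [0,0,0.01],
    [0,0,0],
    [0,0,0]
  ],
  "spin": [0,0,0,0,0,0,0,0,0]
}}

```text
clock: 28.15
eef_pos: [477.6, -142.3, 77.4]
ee_rot: [0.761, -0.649, -0.0, 0.0]
force: [0.2, -1.1, -1.4]
finger_gap: 0.695
finger_force: 29.3
```

```bash
python3 -c "
from h import *
S()"
```

```text
a 0.90 s -215.27 z 77.42 head -80.97 Fs -1.1 Fz -1.4 gap 59.4 t 28.15
```

{"method": "move_arm", "body": {
  "claw": [0.05,0.05,0.065,0.075,0.08,0.08,0.08,0.08,0.08,0.08,0.08,0.08,0.08,0.08,0.08,0.08],
  "slide": [
    [0,0,0.0015],
    [0,0,0],
    [0,0,0],
    [0,0,0],
    [0,0,0],
    [0,0,-0.025],
    [0,0,-0.025],
    [0.035,0,0],
    [0.035,0,0],
    [0.033,0,0.0],
    [0,0,0],
    [0,0,0.025],
    [0,0,0.02],
    [0,0,0.0085],
    [0,0,0],
    [0,0,0]
  ],
  "spin": [0,0,0,0,0,0,0,0,0,0,0,0,0,0,0,0]
}}

```text
clock: 29.75
eef_pos: [494.2, -244.0, 73.2]
ee_rot: [0.761, -0.649, 0.0, -0.0]
force: [0.3, 0.0, 0.3]
finger_gap: 0.937
finger_force: 0.0
```

```bash
python3 -c "
from h import *
S()
im=camera('side')[:,:,::-1]; print(*bars('side',im),sep='\n')"
```

```text
a 1.32 s -318.31 z 73.17 head -80.95 Fs -0.0 Fz 0.3 gap 80.1 t 29.75
(np.float64(-119.88), np.float64(-132.2), np.float64(-106.4), np.float64(-77.0), np.float64(67.0), np.int32(485))
(np.float64(-181.3), np.float64(-195.0), np.float64(-170.8), np.float64(-77.0), np.float64(39.0), np.int32(255))
(np.float64(-294.28), np.float64(-303.2), np.float64(-282.8), np.float64(-18.0), np.float64(61.0), np.int32(219))
(np.float64(-292.73), np.float64(-303.2), np.float64(-281.5), np.float64(-77.0), np.float64(-52.0), np.int32(119))
```

{"method": "move_arm", "body": {
  "claw": [0.08,0.08,0.08,0.08,0.08,0.08,0.08,0.08,0.08,0.08,0.08,0.08,0.08,0.08,0.08,0.08,0.08,0.08,0.08],
  "slide": [
    [-0.005,0,0.0006],
    [-0.005,0,0],
    [-0.003,0,0],
    [-0.003,0,0],
    [-0.003,0,0],
    [-0.003,0,0],
    [-0.003,0,0],
    [-0.003,0,0],
    [-0.003,0,0],
    [-0.003,0,0],
    [-0.003,0,0],
    [-0.003,0,0],
    [-0.003,0,0],
    [-0.003,0,0],
    [-0.003,0,0],
    [-0.002,0,0],
    [-0.002,0,0],
    [-0.001,0,0],
    [0,0,0]
  ],
  "spin": [0,0,0,0,0,0,0,0,0,0,0,0,0,0,0,0,0,0,0]
}}

```text
clock: 31.7
eef_pos: [485.5, -191.2, 72.4]
ee_rot: [0.761, -0.649, 0.001, 0.0]
force: [0.0, -5.1, -0.2]
finger_gap: 0.938
finger_force: 2.8
```

```bash
python3 -c "
from h import *
S()"
```

```text
a 1.04 s -264.81 z 72.44 head -80.97 Fs -5.1 Fz -0.2 gap 80.1 t 31.70
```

{"method": "move_arm", "body": {
  "claw": [0.08,0.08,0.08,0.08,0.08,0.08],
  "slide": [
    [-0.001,0,0],
    [-0.001,0,0],
    [-0.001,0,0],
    [-0.001,0,0],
    [-0.0007,0,0],
    [0,0,0]
  ],
  "spin": [0,0,0,0,0,0]
}}

```text
clock: 32.3
eef_pos: [484.8, -186.7, 72.5]
ee_rot: [0.761, -0.649, 0.001, 0.0]
force: [0.5, -7.7, 0.5]
finger_gap: 0.936
finger_force: 3.5
```

```bash
python3 -c "
from h import *
S()"
```

```text
a 1.06 s -260.28 z 72.46 head -80.97 Fs -7.7 Fz 0.5 gap 79.9 t 32.30
```

{"method": "move_arm", "body": {
  "claw": [0.08,0.08],
  "slide": [
    [-0.0003,0,0],
    [0,0,0]
  ],
  "spin": [0,0]
}}

```text
clock: 32.5
eef_pos: [484.8, -186.5, 72.5]
ee_rot: [0.761, -0.649, 0.001, 0.0]
force: [1.5, -7.0, 0.3]
finger_gap: 0.94
finger_force: 3.7
```

```bash
python3 -c "
from h import *
S()"
```

```text
a 1.07 s -260.06 z 72.46 head -80.98 Fs -7.2 Fz 0.3 gap 80.3 t 32.50
```

{"method": "move_arm", "body": {
  "claw": [0.08,0.08],
  "slide": [
    [-0.0003,0,0],
    [0,0,0]
  ],
  "spin": [0,0]
}}

```text
clock: 32.7
eef_pos: [484.7, -186.2, 72.4]
ee_rot: [0.761, -0.649, 0.001, 0.0]
force: [2.4, -8.2, -0.7]
finger_gap: 0.939
finger_force: 3.8
```

{"method": "move_arm", "body": {
  "claw": [0.08,0.08],
  "slide": [
    [-0.0002,0,0],
    [0,0,0]
  ],
  "spin": [0,0]
}}

```text
clock: 32.9
eef_pos: [484.7, -186.1, 72.4]
ee_rot: [0.761, -0.649, 0.001, 0.0]
force: [1.0, -7.9, 0.3]
finger_gap: 0.938
finger_force: 3.9
```

```bash
python3 -c "
from h import *
S()"
```

```text
a 1.06 s -259.61 z 72.44 head -80.98 Fs -7.9 Fz 0.3 gap 80.1 t 32.90
```

{"method": "move_arm", "body": {
  "claw": [0.08,0.08,0.08,0.08,0.08,0.08,0.08,0.08,0.08,0.08,0.05,0.05,0.05,0.05,0.05,0.05,0.05],
  "slide": [
    [0.004,0,0],
    [0.005,0,0],
    [0,0,-0.025],
    [0,0,-0.025],
    [-0.03,0,0],
    [-0.0249,0,0],
    [0,0,0],
    [0,0,0.02],
    [0,0,0.02],
    [0,0,0.0065],
    [0,0,0],
    [0,0,0],
    [0,0,0],
    [0,0,0],
    [0,0,0],
    [0.0004,0,0],
    [0,0,0]
  ],
  "spin": [0,0,0,0,0,0,0,0,0,0,0,0,0,0,0,0,0]
}}

```text
clock: 34.6
eef_pos: [477.2, -140.3, 75.6]
ee_rot: [0.76, -0.649, 0.0, -0.0]
force: [-0.1, 0.3, 1.1]
finger_gap: 0.698
finger_force: 28.9
```

```bash
python3 -c "
from h import *
S()"
```

```text
a 0.78 s -213.24 z 75.57 head -80.98 Fs 0.4 Fz 1.1 gap 59.6 t 34.60
```

{"method": "move_arm", "body": {
  "claw": [0.05,0.05,0.05,0.05,0.05,0.05,0.05,0.05],
  "slide": [
    [0,0,-0.004],
    [0,0,-0.008],
    [0,0,-0.012],
    [0,0,-0.015],
    [0,0,-0.015],
    [0,0,-0.016],
    [0,0,0],
    [0,0,0]
  ],
  "spin": [0,0,0,0,0,0,0,0]
}}

```text
clock: 35.4
eef_pos: [477.3, -140.2, 146.0]
ee_rot: [0.76, -0.649, 0.0, -0.001]
force: [0.3, -0.6, -1.9]
finger_gap: 0.698
finger_force: 28.8
```

```bash
python3 -c "
from h import *
S(); go(415,160,16,-81)
for c in ('scene','side'):
  im=camera(c)[:,:,::-1]; cv2.imwrite(f'pics/{c}3.png',im); print(*bars(c,im),sep='\n')
im=camera('wrist')[:,:,::-1]; cv2.imwrite('pics/w8.png',im); print(*bars('wrist',im),sep='\n')"
```

```text
a 0.94 s -213.15 z 145.95 head -80.99 Fs -0.7 Fz -1.9 gap 59.6 t 35.40
tool d mm [-306.2   14.7  130. ] spin 0.01 at [ 477.3 -140.2  146. ] -80.99 t 35.4
(np.float64(-113.82), np.float64(-121.8), np.float64(-106.3), np.float64(-73.0), np.float64(80.0), np.int32(464))
(np.float64(-242.2), np.float64(-249.7), np.float64(-234.7), np.float64(-73.0), np.float64(80.0), np.int32(554))
(np.float64(-177.61), np.float64(-184.6), np.float64(-170.6), np.float64(-73.0), np.float64(2.0), np.int32(242))
(np.float64(-119.87), np.float64(-132.2), np.float64(-107.4), np.float64(-77.0), np.float64(1.0), np.int32(257))
(np.float64(-183.39), np.float64(-194.7), np.float64(-172.2), np.float64(58.0), np.float64(77.0), np.int32(43))
(np.float64(-183.64), np.float64(-195.2), np.float64(-171.5), np.float64(-77.0), np.float64(-9.0), np.int32(260))
(np.float64(-246.5), np.float64(-258.0), np.float64(-234.9), np.float64(-77.0), np.float64(77.0), np.int32(650))
(np.float64(-244.06), np.float64(-250.6), np.float64(-237.5), np.float64(-75.0), np.float64(77.0), np.int32(6456))
(np.float64(-183.28), np.float64(-187.9), np.float64(-177.3), np.float64(69.0), np.float64(77.0), np.int32(112))
(np.float64(-183.14), np.float64(-186.5), np.float64(-178.8), np.float64(-75.0), np.float64(-69.0), np.int32(73))
(np.float64(-119.93), np.float64(-123.5), np.float64(-116.5), np.float64(45.0), np.float64(50.0), np.int32(61))
(np.float64(-119.65), np.float64(-122.7), np.float64(-116.4), np.float64(-49.0), np.float64(-44.0), np.int32(62))
```

{"method": "move_arm", "body": {
  "claw": [0.05,0.05,0.05,0.05,0.05,0.05,0.05,0.05,0.05,0.05,0.05,0.05,0.05,0.05,0.05,0.05,0.05],
  "slide": [
    [-0.02,0.001,0],
    [-0.034,0.001,0],
    [-0.034,0.002,0],
    [-0.034,0.002,0],
    [-0.034,0.002,0],
    [-0.034,0.002,0],
    [-0.034,0.002,0],
    [-0.034,0.002,0],
    [-0.028,0.001,0],
    [-0.02,0,0],
    [0,0,0],
    [0,0,0.03],
    [0,0,0.03],
    [0,0,0.03],
    [0,0,0.025],
    [0,0,0.01],
    [0,0,0]
  ],
  "spin": [0,0,0,0,0,0,0,0,0,0,0,0,0,0,0,0,0]
}}

```text
clock: 37.25
eef_pos: [413.7, 158.4, 19.1]
ee_rot: [0.76, -0.649, -0.0, 0.002]
force: [0.4, 0.3, -1.0]
finger_gap: 0.697
finger_force: 28.6
```

```bash
python3 -c "
from h import *
S();go(415,160,16,-81)"
```

```text
a -15.23 s 91.72 z 19.13 head -81.00 Fs 0.2 Fz -1.0 gap 59.5 t 37.25
tool d mm [-1.4 -1.6  3.1] spin -0.0 at [413.7 158.4  19.1] -81.0 t 37.25
```

Lower 3.2 mm more, release, rise and check.

{"method": "move_arm", "body": {
  "claw": [0.05,0.05,0.05,0.065,0.075,0.085,0.085,0.085,0.085,0.085,0.085,0.085],
  "slide": [
    [0,0,0.002],
    [0,0,0.0013],
    [0,0,0],
    [0,0,0],
    [0,0,0],
    [0,0,0],
    [0,0,-0.03],
    [0,0,-0.05],
    [0,0,-0.05],
    [0,0,-0.05],
    [0,0,0],
    [0,0,0]
  ],
  "spin": [0,0,0,0,0,0,0,0,0,0,0,0]
}}

```text
clock: 38.45
eef_pos: [414.8, 160.0, 198.6]
ee_rot: [0.76, -0.649, -0.0, -0.002]
force: [0.3, 0.1, -0.3]
finger_gap: 0.993
finger_force: 0.0
```

```bash
python3 -c "
from h import *
S()
for c in ('scene','side'):
  im=camera(c)[:,:,::-1]; cv2.imwrite(f'pics/{c}4.png',im); print(*bars(c,im),sep='\n')
crop('pics/scene4.png',145,130,425,340,2.8,'pics/fin.png')"
```

```text
a -13.88 s 93.17 z 198.56 head -80.99 Fs 0.1 Fz -0.3 gap 84.8 t 38.45
(np.float64(-114.05), np.float64(-122.3), np.float64(-105.3), np.float64(-73.0), np.float64(80.0), np.int32(519))
(np.float64(-178.05), np.float64(-185.9), np.float64(-170.0), np.float64(-73.0), np.float64(80.0), np.int32(530))
(np.float64(-241.99), np.float64(-249.5), np.float64(-234.4), np.float64(-73.0), np.float64(80.0), np.int32(559))
(np.float64(-119.47), np.float64(-132.2), np.float64(-106.4), np.float64(-77.0), np.float64(76.0), np.int32(528))
(np.float64(-182.97), np.float64(-195.0), np.float64(-170.8), np.float64(-77.0), np.float64(77.0), np.int32(582))
(np.float64(-246.49), np.float64(-257.9), np.float64(-235.0), np.float64(-77.0), np.float64(77.0), np.int32(645))
```

View pics/fin.png

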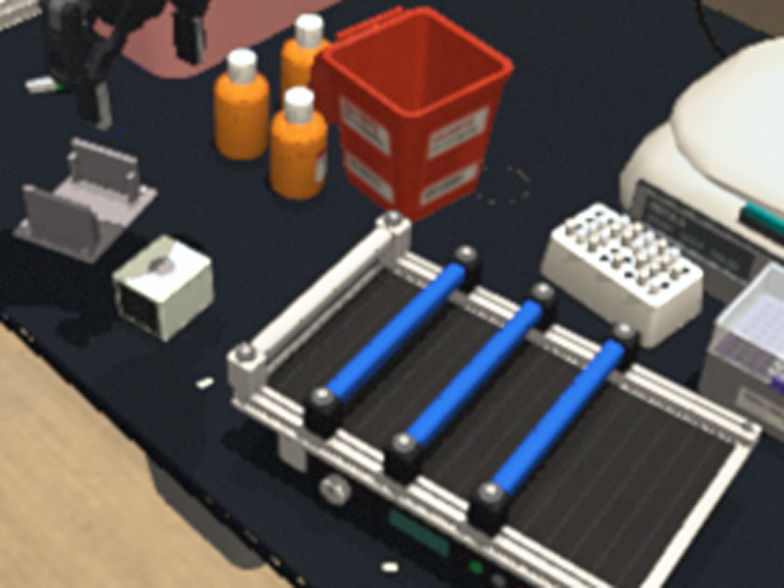

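The final view shows the block standing on the bench at (163,285), the bars 64 mm apart in evenly spaced bays, and the bottles where they were. Everything is in place, so I'll hand it in.

```bash
python3 -c "
from plant import workorder
print(workorder.sign_off())"
```

```text
the job is handed in; nothing more can be done
None
```

The job is handed in (38 s on the robot's clock): all three bays measured about 50 mm wide, the block is standing upright on the bench, and the bottles look undisturbed; the sign-off did not return a verdict.

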